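Batch photo: stand the carton up, then present the truffle to the camera

TASK

Set up the batch photo: pick up the slim white carton that lies flat and stand it upright on its small end on the black rubber pad of the photo stand, a broad face square to the camera, and let go of it. Then take the sample tray with the truffle by its black grip and, without letting the truffle leave its ring pocket, hold it level in front of the lens so that the truffle is centred on the lens axis, about midway between the lens and the carton. Finish still holding the tray there, clear of everything else, with the carton still standing; leave everything else on the table where it is.

Things in the scene. Friction and masses are not known exactly. Their poses are not given: they have to be found in the camera images.
- carton: closed rigid white carton, 130 x 62 x 30 mm, about 0.14 kg, lying flat on the table near the robot at the start; both broad faces look alike. Origin at its centre; x along the 130 mm length, y along the 62 mm width, z along the 30 mm thickness. Either end may be down.
- stand: fixed photo stand on the table: aluminium base plate 130 x 440 x 8 mm (thickness 8). Origin at the centre of the plate's underside; the camera on a column stands at its -y end (column and camera from y = -230 to -74 mm, up to 170 mm high, 90 mm wide with the ring light) and looks along the stand's +y, level. z is up.
- lens (a point): centre of the lens front of the stand's camera, 125 mm above the table; same axes as the stand: the camera looks along +y, so the lens axis runs level along +y from here, over the middle of the pad.
- pad (a point): centre of the top of the black rubber pad at the stand's +y end, 10 mm above the table and 229 mm from the lens along the stand's +y; the pad is 120 mm (stand x) by 80 mm (stand y). Same axes as the stand.
- tray: the sample tray with the truffle, loose on the table, about 0.18 kg: round white dish, 90 mm over its 9 mm high lip, floor 4 mm thick; a ring in the middle (32 mm clear inside, 4 mm above the floor) is the truffle's pocket; a strip rises from the lip along -x to a level grip. Origin: centre of the dish's underside, z up, handle along -x. An empty tray of the same make lies nearby.
- tray_grip (a point): middle of the tray's black plastic grip, a level bar 86 mm long (tray x), 18 mm wide (tray y) and 16 mm high; 110 mm from the dish's centre along the tray's -x and 34 mm above the dish's underside. Same axes as the tray.
- tray_pocket (a point): where the truffle's centre sits in the middle of the ring pocket, 18 mm above the dish's underside. Same axes as the tray.
- truffle_center (a point): centre of the chocolate truffle, a loose ball 28 mm in diameter, 14 g, free to roll a few mm in its ring pocket.
- spare: the empty sample tray, same make, shape and origin as the tray; a bystander 130 to 260 mm to its left or right.
- palette: small turner (spatula) 240 mm long lying on the table, a bystander; origin under its middle.
- giftbox: open compartment box 120 x 120 x 38 mm with pralines, a bystander.
- shaker: cocoa jar 68 mm across and 110 mm high, a bystander.
- cups: small stack of paper cups, 38 mm across and high, a bystander.
- scraper: bench scraper lying flat, 100 x 90 mm, a bystander.
- brush: pastry brush 200 mm long lying on the table, a bystander.

How it is judged:
On the way, in this order (a step that is already met when the one before it is completed fails the run):
1. the carton stands upright on its small end on the rubber pad, a broad face to the camera, let go and at rest ((angle between carton's own x axis and vertical below 0.1 rad or angle between carton's own x axis and vertical above 3.0416 rad) and x of carton in the frame of pad between -0.032 and 0.032 m and y of carton in the frame of pad between -0.028 and 0.028 m and z of carton in the frame of pad between 0.06 and 0.07 m and angle between the z axis of carton and the y axis of stand, either way round below 0.26 rad and contact force between the fingers and carton below 0.1 N and linear speed of carton below 0.03 m/s), for 0.3 s.
2. the tray is lifted clear of the table by the gripper with the truffle in its pocket (height (world z) of tray above 0.05 m and contact force between the fingers and tray above 1 N and distance between truffle_center and tray_pocket below 0.012 m), for 0.2 s.
At the end, for the whole second after the job is handed in: Gripper holds the tray level (7 deg), still, off stand and carton; truffle in its pocket, within 20 mm of the lens axis sideways and in height, 60-150 mm from the lens; carton upright (6 deg), let go, within 32 mm (stand x) and 28 mm (y) of the pad centre, face to camera within 15 deg (all of step 1 and distance between truffle_center and tray_pocket below 0.012 m and x of truffle_center in the frame of lens between -0.02 and 0.02 m and z of truffle_center in the frame of lens between -0.02 and 0.02 m and y of truffle_center in the frame of lens between 0.06 and 0.15 m and angle between tray's own z axis and vertical below 0.12 rad and contact force between the fingers and tray above 1 N and linear speed of tray below 0.02 m/s and contact force between tray and stand below 0.1 N and contact force between tray and carton below 0.1 N); the arm keeps its last pose, push and grip.
It fails at once if the truffle leaves the tray's ring pocket (distance between truffle_center and tray_pocket above 0.02 m).
It fails at once if a bystander is moved by more than 30 mm (distance of any of spare, palette, giftbox, shaker, cups, scraper, brush from where it was at the start of the episode above 0.03 m).
It also fails if it takes over 64 s, if anything falls off the work surface, if the arm or the gripper's body presses on something with over 40 N, if the wrist force passes 120 N, or if a joint passes its speed limit or range.

ROBOT

A 6-joint arm with a two-finger parallel gripper is mounted at the origin on the work surface. World frame = base frame: x ahead of the robot, y to its left, z up, the work surface at z = 0. Lengths are in m, angles in rad, forces in N, time in s.
With the tool pointing down it reaches from about 0.3 to 0.875 m from the base axis. Payload 6.4 kg.
Tool frame: the origin (TCP) lies between the finger pads; the fingertips stand r.finger_overhang ahead of it and the grasp point (between the pads) lies 5 mm behind it (r.finger_overhang is the distance from the TCP to the fingertips, in m); z points along the fingers, y is the line along which they close (so a half turn about z gives the same grasp; the last joint's range is limited). The gripper opens to 85 mm and grips with 20 to 120 N. Pads are 22 mm wide; open, the fingers measure 114 mm over their backs; the gripper's body (76 mm by 85 mm) begins 54 mm behind the grasp point. The pads swing forward as they close: fully open they stand 13 mm farther back than shut.
Start: joints at [-1.476, 0.181, 1.607, -0, 1.354, -0.206], TCP at [0.17, -0.549, 0.217] pointing down, gripper open.
Joint ranges: [-2.99, 2.99], [-0.89, 2.07], [0.3, 2.58], [-1.14, 4.28], [0, 2.63], [-3.12, 3.12]. Speed limits (rad/s): [2.57, 2.57, 3.01, 3.14, 3.14, 3.14].

INTERFACE

Orientations are given as a unit quaternion [x, y, z, w].
In Python, from cell import r gives the robot as it stands.
- The arm moves only by the tool carry_out, never from a script. Its argument "targets" is a list of rows, each an object of numbers: "tx", "ty", "tz": the shift along the tool's x, y, z each as a share of 20 mm, from -1 to 1; "wx", "wy", "wz": the turn, a rotation vector about the tool's x, y, z each as a share of 6 degrees, from -1 to 1; "claw": the opening, from 0 (shut) to 1 (fully open). In form: [{"tx": .., "ty": .., "tz": .., "wx": .., "wy": .., "wz": .., "claw": ..}, ...]. A call has 1 to 10 rows; each row shifts and turns the commanded pose from where the row before left it, along the tool's axes as they then stand; what a row does not reach is not made up. A row lasts 1/12 s, in which the tool goes at most 41.7 mm and 7.16 degrees, less where a joint would pass 70% of its speed; a pose out of reach is approached as far as the arm can. A call with a number of a shift or a turn outside -1 to 1 is refused whole. A call with a gripper value outside its range is refused whole. The fingers move at their own pace and stop on an object; the grip force is fixed at half the most. Time passes only in rows, so rows that do not move let the fingers close. It gives the time, the measured TCP pose, the force, the opening and the grip force at its end, in the units of the state.
- r.state(): the state, without advancing time (a new reading comes with each control period).
- r.get_image(name): name is "scene" or "top" or "wrist"; returns the picture (480x640x3 uint8, red, green, blue); there is no depth.
- r.camera_model(name): a dict with "vfov" (degrees; the focal length in pixels is half the picture's height over the tangent of half this angle, whatever the lens; pixels are square), "cx", "cy" (the principal point, pixels), "R" (3x3) and "t" (3): a world point X has camera coordinates R X + t. Camera axes: x right, y down, z forward; pixel columns grow to the right and rows downward; lengths in m; the calibration is good to about 2 mm. A picture is of the moment at which its call begins: read the wrist's pose just before it. camera_model takes no time and is no camera call; for the wrist camera it gives the pose at the moment of the call.
- r.sign_off(): hands the job in; it is judged then, once.
The state is a dict: "time_s": time; "joints": joint angles; "qvel": joint speeds; "joint_torque": joint torques, N m; "tcp_pos": TCP position; "orientation": TCP orientation; "wrist_force": force on the tool from outside, world axes, zero at the start; "torque": the same for the moment, N m; "finger_gap": opening from 0.0 (shut) to 1.0 (fully open); "gripper_force": force on a finger pad.
Only numpy, scipy, OpenCV 4.12 (cv2) and the standard library are available. Lean on these libraries where they do the work, as an engineer would, in place of code of your own. Each camera call takes 0.05 s, during which the arm holds its last target. There are 200 camera calls.

## Working session

There is one attempt and no reset: what is moved stays moved. The work goes in short steps, Python scripts to look and compute and a tool call to move; the robot and the scene stay as the last step left them, time stands still between calls to the robot, and variables do not carry over. Pictures are saved under pics/ and viewed, at most 10 in all, crops included, and the job is handed in when it is done.

Besides the shell and the picture viewer there is one more tool, called as name(argument=value, ...), one argument or row to a line, values as JSON. carry_out: Moves the arm, as the interface text tells. Its arguments: {"type":"object","properties":{"targets":{"type":"array"}},"required":["targets"]}

```bash
mkdir -p pics; cat > h.py <<'E'
import numpy as np, cv2
from cell import r
from scipy.spatial.transform import Rotation as Ro
def snap(n,f):
    im=r.get_image(n); cv2.imwrite('pics/'+f,im[:,:,::-1]); return im
def ray(n,u,v,m=None):
    m=m or r.camera_model(n); f=240/np.tan(np.radians(m['vfov'])/2)
    R=np.array(m['R']);t=np.array(m['t'])
    return -R.T@t, R.T@np.array([(u-m['cx'])/f,(v-m['cy'])/f,1])
def onz(n,u,v,z,m=None):
    c,d=ray(n,u,v,m); return c+d*(z-c[2])/d[2]
def proj(n,X,m=None):
    m=m or r.camera_model(n); f=240/np.tan(np.radians(m['vfov'])/2)
    p=np.array(m['R'])@np.array(X)+np.array(m['t']); return p[:2]/p[2]*f+[m['cx'],m['cy']]
E
python3 - <<'E'
from h import *
s=r.state();print(s['time_s'],s['tcp_pos'],s['orientation'],s['finger_gap'],r.finger_overhang)
for n in('top','scene','wrist'):
    snap(n,n+'0.png'); m=r.camera_model(n); print(n,m['vfov'],np.round(m['R'],3).tolist(),np.round(m['t'],3))
E
```

```text
0.0 [ 0.17032968 -0.54859378  0.21658285] [ 9.88709562e-01  1.49841965e-01  5.05439761e-05 -8.85681537e-04] 0.9968671344940808 0.014
top 46.856017477550594 [[0.009, -1.0, 0.002], [-0.988, -0.009, -0.157], [0.157, -0.001, -0.988]] [-0.034  0.555  1.363]
scene 44.88049885808764 [[-0.552, 0.834, -0.0], [0.514, 0.34, -0.788], [-0.656, -0.435, -0.616]] [ 0.321 -0.187  1.636]
wrist 69.84237774283999 [[0.296, -0.955, -0.001], [-0.91, -0.283, 0.302], [-0.289, -0.088, -0.953]] [-0.574 -0.04   0.379]
```

View pics/top0.png

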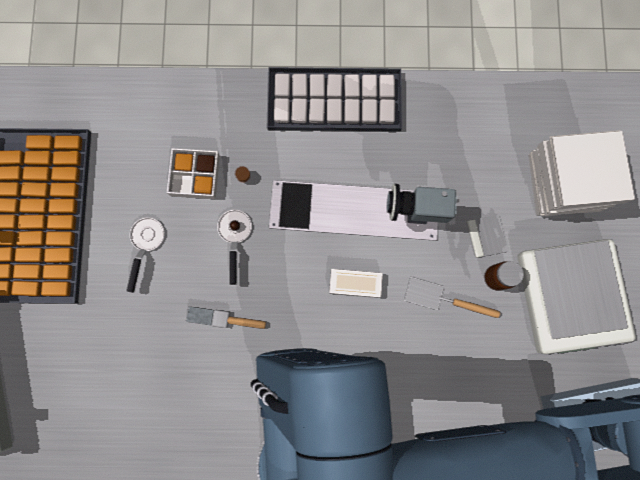

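View pics/scene0.png

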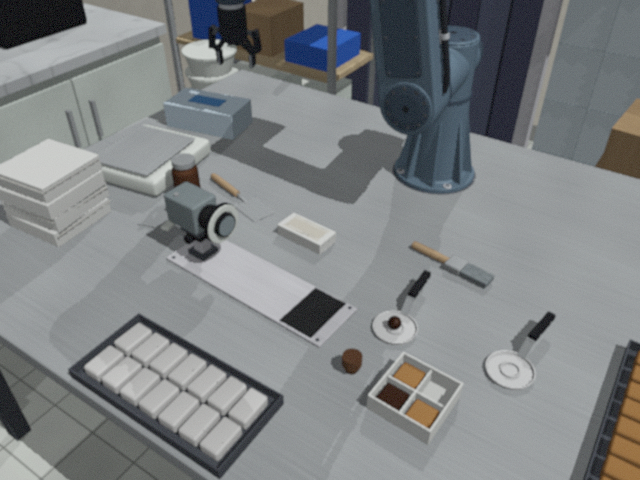

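```bash
python3 - <<'E'
import cv2
im=cv2.imread('pics/top0.png')[165:305,205:405]
cv2.imwrite('pics/c1.png',cv2.resize(im,None,fx=4,fy=4,interpolation=cv2.INTER_CUBIC))
E
```

```text
(no output)
```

View pics/c1.png

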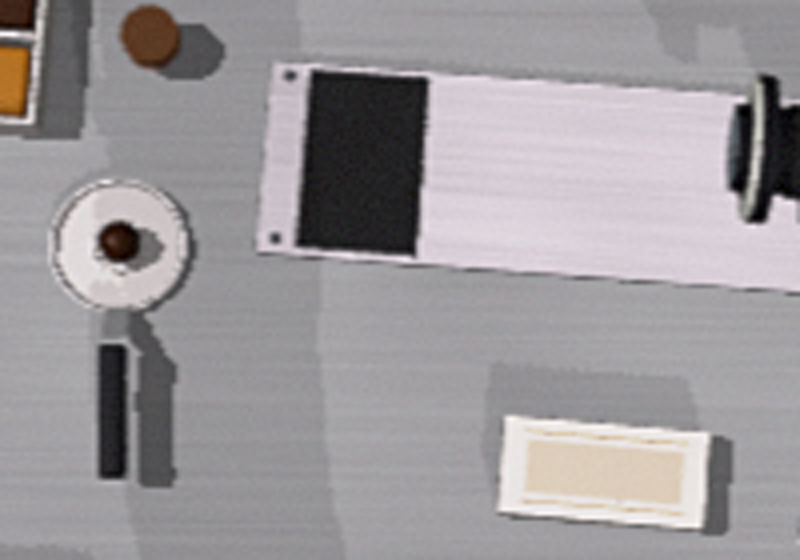

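```bash
python3 - <<'E'
from h import *
m=r.camera_model('top')
def P(l,z): return np.array([onz('top',205+u/4-.4,165+v/4-.4,z,m) for u,v in l])
def rep(n,l,z):
    p=P(l,z)[:,:2]; e1=p[1]-p[0]+p[2]-p[3]; e2=p[3]-p[0]+p[2]-p[1]
    print(n,p.mean(0).round(4),np.linalg.norm(e1/2).round(4),np.linalg.norm(e2/2).round(4),np.degrees(np.arctan2(e1[1],e1[0])).round(2),np.degrees(np.arctan2(e2[1],e2[0])).round(2))
rep('pad',[(310,70),(428,78),(416,256),(297,247)],.010)
rep('carton',[(506,416),(710,432),(702,527),(499,512)],.03)
rep('grip',[(100,345),(126,345),(126,478),(98,478)],.042)
print('dish',P([(120,245)],.009),'truf',P([(119,242)],.018))
print('lens',P([(735,150)],.125), 'column cap')
print('cups',P([(150,30)],.038))
for n,u,v in(('spare',148,233),('gift',192,172),('gift2',215,196),('brushend',188,316),('brushend2',268,324),('pal',405,292),('pal2',442,280)): print(n,onz('top',u,v,.01,m).round(3))
w=r.camera_model('wrist');s=r.state();T=Ro.from_quat(s['orientation']).as_matrix()
print(T.round(3)); C=-np.array(w['R']).T@w['t'];print('cam in tool',T.T@(C-s['tcp_pos']),(np.array(w['R'])@T).round(3))
E
```

```text
pad [0.6486 0.0311] 0.078 0.1193 -93.66 176.92
carton [ 0.4454 -0.1256] 0.1291 0.0607 -93.85 175.4
grip [0.4797 0.185 ] 0.017 0.0842 -89.49 -178.55
dish [[0.59211457 0.18875967 0.009     ]] truf [[0.59246166 0.18810477 0.018     ]]
lens [[ 0.63287029 -0.19835361  0.125     ]] column cap
cups [[0.72891907 0.16944821 0.038     ]]
spare [0.571 0.413 0.01 ]
gift [0.736 0.306 0.01 ]
gift2 [0.671 0.243 0.01 ]
brushend [0.358 0.3   0.01 ]
brushend2 [0.34  0.096 0.01 ]
pal [ 0.424 -0.253  0.01 ]
pal2 [ 0.455 -0.349  0.01 ]
[[ 0.955  0.296 -0.   ]
 [ 0.296 -0.955  0.001]
 [ 0.    -0.001 -1.   ]]
cam in tool [ 7.65615569e-02 -2.17882152e-05 -1.55715775e-01] [[ 0.     1.     0.   ]
 [-0.953  0.    -0.303]
 [-0.303 -0.     0.953]]
```

carry_out(
  targets=[
    {"tx":0.9,"ty":-0.78,"tz":0.1,"claw":1},
    {"tx":0.9,"ty":-0.78,"tz":0.1,"claw":1},
    {"tx":0.9,"ty":-0.78,"tz":0.1,"claw":1},
    {"tx":0.9,"ty":-0.78,"tz":0.1,"claw":1},
    {"tx":0.9,"ty":-0.78,"tz":0.1,"claw":1},
    {"tx":0.9,"ty":-0.78,"tz":0.1,"claw":1},
    {"tx":0.9,"ty":-0.78,"tz":0.1,"claw":1},
    {"tx":0.9,"ty":-0.78,"tz":0.1,"claw":1},
    {"tx":0.9,"ty":-0.78,"tz":0.1,"claw":1},
    {"tx":0.9,"ty":-0.78,"tz":0.1,"claw":1},
  ],
)

```text
invalid input at $.targets[0]: expected keys tx, ty, tz, wx, wy, wz, claw
```

carry_out(
  targets=[
    {"tx":0.9,"ty":-0.78,"tz":0.1,"claw":1},
    {"tx":0.9,"ty":-0.78,"tz":0.1,"claw":1},
    {"tx":0.9,"ty":-0.78,"tz":0.1,"claw":1},
    {"tx":0.9,"ty":-0.78,"tz":0.1,"claw":1},
    {"tx":0.9,"ty":-0.78,"tz":0.1,"claw":1},
    {"tx":0.9,"ty":-0.78,"tz":0.1,"claw":1},
    {"tx":0.9,"ty":-0.78,"tz":0.1,"claw":1},
    {"tx":0.9,"ty":-0.78,"tz":0.1,"claw":1},
    {"tx":0.9,"ty":-0.78,"tz":0.1,"claw":1},
    {"tx":0.9,"ty":-0.78,"tz":0.1,"claw":1},
  ],
)

```text
invalid input at $.targets[0]: expected keys tx, ty, tz, wx, wy, wz, claw
```

carry_out(
  targets=[
    {"wz":-1,"claw":1},
    {"wz":-1,"claw":1},
    {"wz":-1,"claw":1},
    {"wz":-1,"claw":1},
    {"wz":-1,"claw":1},
    {"wz":-1,"claw":1},
    {"wz":-1,"claw":1},
    {"wz":-1,"claw":1},
    {"wz":-1,"claw":1},
    {"wz":-1,"claw":1},
  ],
)

```text
invalid input at $.targets[0]: expected keys tx, ty, tz, wx, wy, wz, claw
```

```bash
cat >> h.py <<'E'
S=np.radians(-3.6); SX=np.array([np.cos(S),np.sin(S),0]); SY=np.array([-np.sin(S),np.cos(S),0]); Z=np.array([0,0,1.])
def need(pos,zdir,ydir):
    s=r.state(); T=Ro.from_quat(s['orientation'])
    z=np.array(zdir)/np.linalg.norm(zdir); y=np.array(ydir)-np.dot(ydir,z)*z; y/=np.linalg.norm(y)
    G=Ro.from_matrix(np.c_[np.cross(y,z),y,z])
    print('t',round(s['time_s'],2),'tcp',np.round(s['tcp_pos'],4),'j',np.round(s['joints'],2),'gap',round(s['finger_gap'],3),'F',np.round(s['wrist_force'],1),'g',s['gripper_force'])
    print('shift rows',np.round(T.inv().apply(np.array(pos)-s['tcp_pos'])/.02,2),'turn rows',np.round(np.degrees((T.inv()*G).as_rotvec())/6,2))
E
python3 - <<'E'
from h import *
need([.447,-.105,.15],-Z,SX)
E
```

```text
t 0.15 tcp [ 0.1704 -0.5487  0.2168] j [-1.48  0.18  1.61 -0.    1.35 -0.21] gap 1.001 F [ 1.3 -0.2 -0.6] g 0.0
shift rows [ 19.78 -17.09   3.37] turn rows [-1.000e-02 -1.000e-02 -1.153e+01]
```

carry_out(
  targets=[
    {"tx":0.95,"ty":-0.82,"tz":0.1,"wx":0,"wy":0,"wz":0,"claw":1},
    {"tx":0.95,"ty":-0.82,"tz":0.1,"wx":0,"wy":0,"wz":0,"claw":1},
    {"tx":0.95,"ty":-0.82,"tz":0.1,"wx":0,"wy":0,"wz":0,"claw":1},
    {"tx":0.95,"ty":-0.82,"tz":0.1,"wx":0,"wy":0,"wz":0,"claw":1},
    {"tx":0.95,"ty":-0.82,"tz":0.1,"wx":0,"wy":0,"wz":0,"claw":1},
    {"tx":0.95,"ty":-0.82,"tz":0.1,"wx":0,"wy":0,"wz":0,"claw":1},
    {"tx":0.95,"ty":-0.82,"tz":0.1,"wx":0,"wy":0,"wz":0,"claw":1},
    {"tx":0.95,"ty":-0.82,"tz":0.1,"wx":0,"wy":0,"wz":0,"claw":1},
    {"tx":0.95,"ty":-0.82,"tz":0.1,"wx":0,"wy":0,"wz":0,"claw":1},
    {"tx":0.95,"ty":-0.82,"tz":0.1,"wx":0,"wy":0,"wz":0,"claw":1},
  ],
)

```text
time_s: 0.98
tcp_pos: [0.3036, -0.335, 0.1972]
orientation: [0.989, 0.15, -0.0, -0.0]
wrist_force: [-0.3, -0.1, 1.0]
finger_gap: 1.003
gripper_force: 0.0
```

carry_out(
  targets=[
    {"tx":0.95,"ty":-0.82,"tz":0.1,"wx":0,"wy":0,"wz":0,"claw":1},
    {"tx":0.95,"ty":-0.82,"tz":0.1,"wx":0,"wy":0,"wz":0,"claw":1},
    {"tx":0.95,"ty":-0.82,"tz":0.1,"wx":0,"wy":0,"wz":0,"claw":1},
    {"tx":0.95,"ty":-0.82,"tz":0.1,"wx":0,"wy":0,"wz":0,"claw":1},
    {"tx":0.95,"ty":-0.82,"tz":0.1,"wx":0,"wy":0,"wz":0,"claw":1},
    {"tx":0.95,"ty":-0.82,"tz":0.1,"wx":0,"wy":0,"wz":0,"claw":1},
    {"tx":0.95,"ty":-0.82,"tz":0.1,"wx":0,"wy":0,"wz":0,"claw":1},
    {"tx":0.95,"ty":-0.82,"tz":0.1,"wx":0,"wy":0,"wz":0,"claw":1},
    {"tx":0.95,"ty":-0.82,"tz":0.1,"wx":0,"wy":0,"wz":0,"claw":1},
    {"tx":0.95,"ty":-0.82,"tz":0.1,"wx":0,"wy":0,"wz":0,"claw":1},
  ],
)

```text
time_s: 1.82
tcp_pos: [0.4365, -0.1221, 0.1773]
orientation: [0.989, 0.15, -0.0, -0.0]
wrist_force: [-0.2, -0.5, -0.6]
finger_gap: 0.995
gripper_force: 0.0
```

carry_out(
  targets=[
    {"tx":0,"ty":0,"tz":0,"wx":0,"wy":0,"wz":-1,"claw":1},
    {"tx":0,"ty":0,"tz":0,"wx":0,"wy":0,"wz":-1,"claw":1},
    {"tx":0,"ty":0,"tz":0,"wx":0,"wy":0,"wz":-1,"claw":1},
    {"tx":0,"ty":0,"tz":0,"wx":0,"wy":0,"wz":-1,"claw":1},
    {"tx":0,"ty":0,"tz":0,"wx":0,"wy":0,"wz":-1,"claw":1},
    {"tx":0,"ty":0,"tz":0,"wx":0,"wy":0,"wz":-1,"claw":1},
    {"tx":0,"ty":0,"tz":0,"wx":0,"wy":0,"wz":-1,"claw":1},
    {"tx":0,"ty":0,"tz":0,"wx":0,"wy":0,"wz":-1,"claw":1},
    {"tx":0,"ty":0,"tz":0,"wx":0,"wy":0,"wz":-1,"claw":1},
    {"tx":0,"ty":0,"tz":0,"wx":0,"wy":0,"wz":-1,"claw":1},
  ],
)

```text
time_s: 2.65
tcp_pos: [0.4359, -0.1232, 0.1773]
orientation: [0.78, 0.626, -0.0, -0.0]
wrist_force: [-0.6, 0.9, -1.0]
finger_gap: 0.999
gripper_force: 0.0
```

carry_out(
  targets=[
    {"tx":0,"ty":0,"tz":0,"wx":0,"wy":0,"wz":-1,"claw":1},
    {"tx":0,"ty":0,"tz":0,"wx":0,"wy":0,"wz":-0.56,"claw":1},
    {"tx":0,"ty":0,"tz":0,"wx":0,"wy":0,"wz":0,"claw":1},
  ],
)

```text
time_s: 2.9
tcp_pos: [0.436, -0.1232, 0.1773]
orientation: [0.727, 0.687, -0.0, -0.0]
wrist_force: [0.2, -0.6, 1.4]
finger_gap: 0.996
gripper_force: 0.0
```

```bash
python3 - <<'E'
from h import *
need([.447,-.105,.15],-Z+.268*SY,SX)
snap('wrist','w1.png')
E
```

```text
t 2.9 tcp [ 0.436  -0.1232  0.1773] j [-0.54 -0.06  1.94  0.    1.26 -0.48] gap 0.996 F [ 0.2 -0.6  1.4] g 0.0
shift rows [0.94 0.5  1.36] turn rows [-0.01  2.5   0.05]
```

View pics/w1.png

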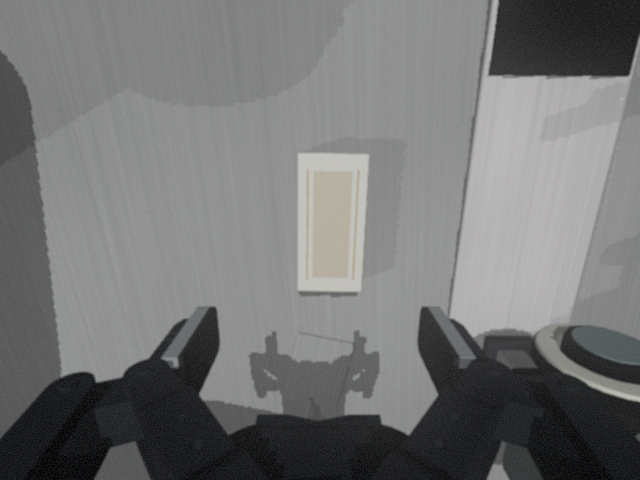

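```bash
python3 - <<'E'
from h import *
p=np.array([onz('wrist',u,v,.03)[:2] for u,v in[(298,153),(369,154),(361,291),(297,291)]])
print(p.mean(0)); 
for a,b in((0,1),(3,2),(3,0),(2,1)): d=p[b]-p[a];print(np.linalg.norm(d),np.degrees(np.arctan2(d[1],d[0])))
q=[onz('wrist',u,v,.01) for u,v in((489,76),(630,76))];print(q,np.degrees(np.arctan2(*(q[1]-q[0])[1::-1])))
E
```

```text
[ 0.44670959 -0.12631588]
0.0606254104062647 -4.249511357328199
0.061875333319084194 -3.455196328282192
0.1291945726957507 85.08447860046152
0.128328327540138 85.63540629676308
[array([ 0.5881867 , -0.00723596,  0.01      ]), array([ 0.70825615, -0.01452569,  0.01      ])] -3.474308435743042
```

carry_out(
  targets=[
    {"tx":0.85,"ty":0.6,"tz":0.8,"wx":0,"wy":0,"wz":0,"claw":1},
    {"tx":0,"ty":0,"tz":1,"wx":0,"wy":0,"wz":0.1,"claw":1},
    {"tx":0,"ty":0,"tz":1,"wx":0,"wy":0,"wz":0,"claw":1},
    {"tx":0,"ty":0,"tz":1,"wx":0,"wy":0,"wz":0,"claw":1},
    {"tx":0,"ty":0,"tz":0,"wx":0,"wy":1,"wz":0,"claw":1},
    {"tx":0,"ty":0,"tz":0,"wx":0,"wy":1,"wz":0,"claw":1},
    {"tx":0,"ty":0,"tz":0,"wx":0,"wy":0.5,"wz":0,"claw":1},
    {"tx":0,"ty":0,"tz":0,"wx":0,"wy":0,"wz":0,"claw":1},
  ],
)

```text
time_s: 3.62
tcp_pos: [0.449, -0.1088, 0.101]
orientation: [0.727, 0.674, 0.096, -0.09]
wrist_force: [-0.3, -1.0, -0.4]
finger_gap: 1.0
gripper_force: 0.0
```

```bash
python3 - <<'E'
from h import *
a=np.radians(-4.2)
need([.4477,-.106,.020],-Z+.268*SY,[np.cos(a),np.sin(a),0])
E
```

```text
t 3.62 tcp [ 0.449  -0.1088  0.101 ] j [-0.66  0.14  1.94  0.23  1.22 -0.68] gap 1.0 F [-0.3 -1.  -0.4] g 0.0
shift rows [-0.93 -0.07  3.94] turn rows [ 0.02 -0.02 -0.02]
```

carry_out(
  targets=[
    {"tx":0,"ty":0,"tz":0,"wx":0,"wy":1,"wz":0,"claw":1},
    {"tx":0,"ty":0,"tz":0,"wx":0,"wy":1,"wz":0,"claw":1},
    {"tx":0,"ty":0,"tz":0,"wx":0,"wy":1,"wz":0,"claw":1},
    {"tx":0,"ty":0,"tz":0,"wx":0,"wy":0.33,"wz":0,"claw":1},
    {"tx":0,"ty":0,"tz":0,"wx":0,"wy":0,"wz":0,"claw":1},
  ],
)

```text
time_s: 4.03
tcp_pos: [0.4485, -0.1077, 0.1003]
orientation: [0.699, 0.649, 0.219, -0.206]
wrist_force: [-0.1, 0.6, -0.5]
finger_gap: 0.995
gripper_force: 0.0
```

```bash
python3 - <<'E'
from h import *
a=np.radians(-4.2)
need([.4477,-.106,.022],-Z+.7*SY,[np.cos(a),np.sin(a),0])
E
```

```text
t 4.03 tcp [ 0.4485 -0.1077  0.1003] j [-0.83  0.31  1.85  0.43  1.44 -0.91] gap 0.995 F [-0.1  0.6 -0.5] g 0.0
shift rows [-2.18 -0.03  3.25] turn rows [ 0.03  0.   -0.02]
```

carry_out(
  targets=[
    {"tx":-0.44,"ty":-0.01,"tz":0.65,"wx":0,"wy":0,"wz":0,"claw":1},
    {"tx":-0.44,"ty":0,"tz":0.65,"wx":0,"wy":0,"wz":0,"claw":1},
    {"tx":-0.44,"ty":0,"tz":0.65,"wx":0,"wy":0,"wz":0,"claw":1},
    {"tx":-0.44,"ty":0,"tz":0.65,"wx":0,"wy":0,"wz":0,"claw":1},
    {"tx":-0.44,"ty":0,"tz":0.65,"wx":0,"wy":0,"wz":0,"claw":1},
    {"tx":0,"ty":0,"tz":0,"wx":0,"wy":0,"wz":0,"claw":1},
  ],
)

```text
time_s: 4.53
tcp_pos: [0.4475, -0.1035, 0.0212]
orientation: [0.698, 0.651, 0.218, -0.206]
wrist_force: [-0.8, 0.5, -0.8]
finger_gap: 1.001
gripper_force: 0.0
```

carry_out(
  targets=[
    {"tx":0,"ty":0,"tz":0,"wx":0,"wy":0,"wz":0,"claw":0.3},
    {"tx":0,"ty":0,"tz":0,"wx":0,"wy":0,"wz":0,"claw":0.3},
    {"tx":0,"ty":0,"tz":0,"wx":0,"wy":0,"wz":0,"claw":0.3},
    {"tx":0,"ty":0,"tz":0,"wx":0,"wy":0,"wz":0,"claw":0.3},
    {"tx":0,"ty":0,"tz":0,"wx":0,"wy":0,"wz":0,"claw":0.3},
    {"tx":0,"ty":0,"tz":0,"wx":0,"wy":0,"wz":0,"claw":0.3},
  ],
)

```text
time_s: 5.03
tcp_pos: [0.4492, -0.1061, 0.0234]
orientation: [0.698, 0.651, 0.22, -0.204]
wrist_force: [-0.3, -0.2, -0.4]
finger_gap: 0.297
gripper_force: 0.0
```

```bash
python3 - <<'E'
from h import *
a=np.radians(-4.2)
need([.4477,-.106,.022],-Z+.7*SY,[np.cos(a),np.sin(a),0])
E
```

```text
t 5.03 tcp [ 0.4492 -0.1061  0.0234] j [-0.82  0.45  1.86  0.45  1.3  -0.98] gap 0.297 F [-0.3 -0.2 -0.4] g 0.0
shift rows [-0.04 -0.08  0.06] turn rows [0.04 0.01 0.03]
```

```bash
python3 - <<'E'
from h import *
snap('wrist','w2.png')
E
```

```text
(no output)
```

View pics/w2.png

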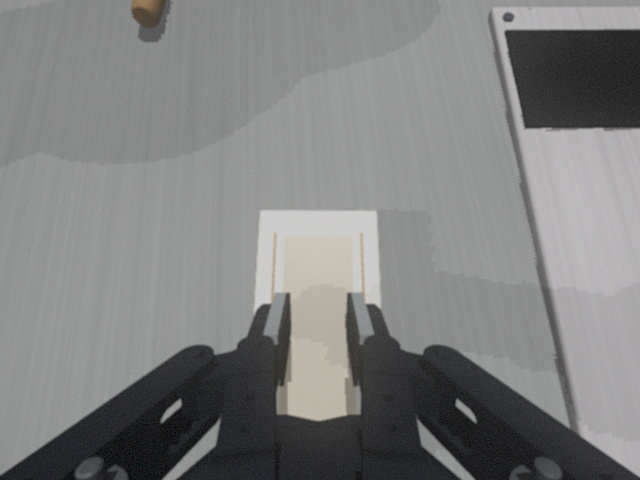

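```bash
python3 - <<'E'
from h import *
s=r.state();T=Ro.from_quat(s['orientation']).as_matrix();p=np.array(s['tcp_pos'])
for z in (-.005,0,.007,.014): print(z,proj('wrist',p+T[:,2]*z),(p+T[:,2]*z).round(4))
q=[onz('wrist',u,v,.03) for u,v in((259,211),(378,211))];print(q)
for h in(0,.0075,.0125,.018): print(h,proj('wrist',p+T[:,2]*.014+T[:,1]*h))
print(T[:,1])
E
```

```text
-0.005 [319.83205809 300.45604041] [ 0.449  -0.109   0.0274]
0 [319.78946594 295.86367095] [ 0.4492 -0.1061  0.0233]
0.007 [319.73365604 289.84613745] [ 0.4494 -0.1021  0.0176]
0.014 [319.68186619 284.26205457] [ 0.4497 -0.0981  0.0118]
[array([ 0.42073403, -0.0609951 ,  0.03      ]), array([ 0.48232291, -0.06529993,  0.03      ])]
0 [319.68186619 284.26205457]
0.0075 [333.59840699 284.26521728]
0.0125 [342.87624268 284.26732578]
0.018 [353.08199301 284.26964516]
[ 9.97541064e-01 -7.00833293e-02  3.91728642e-04]
```

```bash
python3 - <<'E'
from h import *
im=snap('scene','s2.png')[170:290,220:380,::-1]
cv2.imwrite('pics/s2c.png',cv2.resize(im,None,fx=5,fy=5,interpolation=cv2.INTER_CUBIC))
E
```

```text
(no output)
```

View pics/s2c.png

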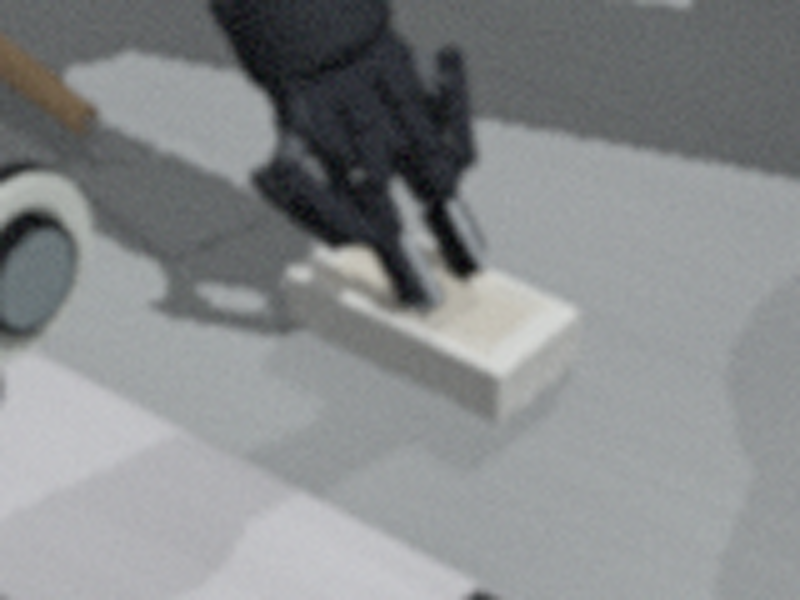

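```bash
python3 - <<'E'
from h import *
s=r.state();T=Ro.from_quat(s['orientation']).as_matrix();p=np.array(s['tcp_pos'])
for u,v in((308.3,228.3),(304,232),(313,224.4)):
    c,d=ray('scene',u,v)
    n=T[:,0]; 
    # intersect with tool y-z plane through TCP
    x=c+d*np.dot(n,p-c)/np.dot(n,d); print((T.T@(x-p)).round(4),x.round(4))
for z in(-.03,-.02,-.01,0,.014): print(z,proj('scene',p+T[:,2]*z))
E
```

```text
[ 0.      0.0055 -0.0168] [ 0.4539 -0.116   0.037 ]
[-0.      0.0222 -0.016 ] [ 0.4706 -0.1168  0.0364]
[-0.     -0.0128 -0.0173] [ 0.4356 -0.1151  0.0374]
-0.03 [307.1683898  222.32661503]
-0.02 [309.11961987 226.00661728]
-0.01 [311.06431037 229.67428597]
0 [313.00249413 233.329683  ]
0.014 [315.70508209 238.42673945]
```

carry_out(
  targets=[
    {"tx":0,"ty":0,"tz":-1,"wx":0,"wy":0,"wz":0,"claw":1},
    {"tx":0,"ty":0,"tz":-0.5,"wx":0,"wy":0,"wz":0,"claw":1},
    {"tx":0,"ty":0,"tz":0,"wx":0,"wy":0,"wz":0,"claw":1},
    {"tx":0,"ty":0,"tz":0,"wx":0,"wy":0,"wz":0,"claw":1},
    {"tx":0,"ty":0,"tz":0,"wx":0,"wy":0,"wz":0,"claw":1},
    {"tx":0,"ty":0,"tz":0,"wx":0,"wy":0,"wz":0,"claw":1},
  ],
)

```text
time_s: 5.63
tcp_pos: [0.4474, -0.1224, 0.0471]
orientation: [0.698, 0.65, 0.22, -0.206]
wrist_force: [-0.1, -0.5, 0.2]
finger_gap: 0.998
gripper_force: 0.0
```

```bash
python3 - <<'E'
from h import *
a=np.radians(-4.2)
need([.4490,-.093,-.004],-Z+.7*SY,[np.cos(a),np.sin(a),0])
E
```

```text
t 5.63 tcp [ 0.4474 -0.1224  0.0471] j [-0.85  0.42  1.84  0.43  1.36 -0.97] gap 0.998 F [-0.1 -0.5  0.2] g 0.0
shift rows [-0.26 -0.02  2.94] turn rows [ 0.03 -0.01  0.02]
```

carry_out(
  targets=[
    {"tx":-0.26,"ty":0,"tz":0.6,"wx":0,"wy":0,"wz":0,"claw":1},
    {"tx":0,"ty":0,"tz":0.6,"wx":0,"wy":0,"wz":0,"claw":1},
    {"tx":0,"ty":0,"tz":0.6,"wx":0,"wy":0,"wz":0,"claw":1},
    {"tx":0,"ty":0,"tz":0.6,"wx":0,"wy":0,"wz":0,"claw":1},
    {"tx":0,"ty":0,"tz":0.4,"wx":0,"wy":0,"wz":0,"claw":1},
    {"tx":0,"ty":0,"tz":0.1,"wx":0,"wy":0,"wz":0,"claw":1},
  ],
)

```text
time_s: 6.13
tcp_pos: [0.4486, -0.0918, -0.0046]
orientation: [0.697, 0.65, 0.22, -0.207]
wrist_force: [0.1, 0.5, -0.2]
finger_gap: 0.993
gripper_force: 0.0
```

carry_out(
  targets=[
    {"tx":0,"ty":0,"tz":0,"wx":0,"wy":0,"wz":0,"claw":0.4},
    {"tx":0,"ty":0,"tz":0,"wx":0,"wy":0,"wz":0,"claw":0.4},
    {"tx":0,"ty":0,"tz":0,"wx":0,"wy":0,"wz":0,"claw":0.4},
    {"tx":0,"ty":0,"tz":0,"wx":0,"wy":0,"wz":0,"claw":0.4},
    {"tx":0,"ty":0,"tz":0,"wx":0,"wy":0,"wz":0,"claw":0.4},
  ],
)

```text
time_s: 6.55
tcp_pos: [0.4504, -0.0949, -0.0025]
orientation: [0.698, 0.651, 0.22, -0.204]
wrist_force: [0.9, -1.9, 1.3]
finger_gap: 0.712
gripper_force: 65.8
```

carry_out(
  targets=[
    {"tx":0.57,"ty":0,"tz":-0.82,"wx":0,"wy":0,"wz":0,"claw":0.4},
    {"tx":0.57,"ty":0,"tz":-0.82,"wx":0,"wy":0,"wz":0,"claw":0.4},
    {"tx":0.57,"ty":0,"tz":-0.82,"wx":0,"wy":0,"wz":0,"claw":0.4},
    {"tx":0.57,"ty":0,"tz":-0.82,"wx":0,"wy":0,"wz":0,"claw":0.4},
    {"tx":0.57,"ty":0,"tz":-0.82,"wx":0,"wy":0,"wz":0,"claw":0.4},
    {"tx":0.57,"ty":0,"tz":-0.82,"wx":0,"wy":0,"wz":0,"claw":0.4},
    {"tx":0.57,"ty":0,"tz":-0.82,"wx":0,"wy":0,"wz":0,"claw":0.4},
    {"tx":0.57,"ty":0,"tz":-0.82,"wx":0,"wy":0,"wz":0,"claw":0.4},
    {"tx":0.57,"ty":0,"tz":-0.82,"wx":0,"wy":0,"wz":0,"claw":0.4},
  ],
)

```text
time_s: 7.3
tcp_pos: [0.4495, -0.0946, 0.1778]
orientation: [0.698, 0.65, 0.22, -0.205]
wrist_force: [-0.4, 0.0, -1.9]
finger_gap: 0.716
gripper_force: 65.5
```

carry_out(
  targets=[
    {"tx":0,"ty":0,"tz":0,"wx":0,"wy":-0.8,"wz":0,"claw":0.4},
    {"tx":0,"ty":0,"tz":0,"wx":0,"wy":-0.8,"wz":0,"claw":0.4},
    {"tx":0,"ty":0,"tz":0,"wx":0,"wy":-0.8,"wz":0,"claw":0.4},
    {"tx":0,"ty":0,"tz":0,"wx":0,"wy":-0.8,"wz":0,"claw":0.4},
    {"tx":0,"ty":0,"tz":0,"wx":0,"wy":-0.8,"wz":0,"claw":0.4},
    {"tx":0,"ty":0,"tz":0,"wx":0,"wy":-0.8,"wz":0,"claw":0.4},
    {"tx":0,"ty":0,"tz":0,"wx":0,"wy":-0.8,"wz":0,"claw":0.4},
    {"tx":0,"ty":0,"tz":0,"wx":0,"wy":-0.8,"wz":0,"claw":0.4},
    {"tx":0,"ty":0,"tz":0,"wx":0,"wy":-0.8,"wz":0,"claw":0.4},
    {"tx":0,"ty":0,"tz":0,"wx":0,"wy":-0.8,"wz":0,"claw":0.4},
  ],
)

```text
time_s: 8.13
tcp_pos: [0.4499, -0.0946, 0.1775]
orientation: [0.727, 0.677, -0.084, 0.079]
wrist_force: [0.5, 0.8, -1.9]
finger_gap: 0.714
gripper_force: 65.5
```

```bash
python3 - <<'E'
from h import *
need([.64,.03,.2],-Z-1.428*SY,SX)
E
```

```text
t 8.13 tcp [ 0.4499 -0.0946  0.1775] j [-0.3  -0.04  1.95 -0.24  1.19 -0.15] gap 0.714 F [ 0.5  0.8 -1.9] g 65.47483205795288
shift rows [ 6.44  9.05 -2.65] turn rows [-0.02 -6.96 -0.07]
```

```bash
cat >> h.py <<'E'
def place(h, pad=np.array([.6497,.030,.010])):
    a=np.radians(-4.2); w=np.array([np.cos(a),np.sin(a),0]); l=np.array([-w[1],w[0],0])
    A=np.c_[w,l,Z]; B=np.c_[SX,Z,-SY]; M=B@A.T
    Tp=Ro.from_quat([0.698,0.651,0.22,-0.2045]).as_matrix()
    d=Tp.T@(np.array([.447,-.128,.015])-[.450,-.0947,-.003]); d[1]=0
    G=M@Tp; c=pad+[0,0,.065+h]
    p=c-G@d
    print('target',p.round(4),'z',G[:,2].round(3)); need(p,G[:,2],G[:,1])
E
python3 - <<'E'
from h import *
place(.06)
E
```

```text
target [0.6507 0.048  0.1684] z [0.05  0.818 0.573]
t 8.13 tcp [ 0.4499 -0.0946  0.1775] j [-0.3  -0.04  1.95 -0.24  1.19 -0.15] gap 0.714 F [ 0.5  0.8 -1.9] g 65.47483205795288
shift rows [ 7.71  9.52 -1.33] turn rows [ 0.05 23.03 -0.06]
```

```bash
sed -i 's/B=np.c_\[SX,Z,-SY\]/B=np.c_[SX,-Z,SY]/' h.py
python3 - <<'E'
from h import *
place(.09)
E
```

```text
target [0.6485 0.012  0.1316] z [-0.053 -0.818 -0.573]
t 8.13 tcp [ 0.4499 -0.0946  0.1775] j [-0.3  -0.04  1.95 -0.24  1.19 -0.15] gap 0.714 F [ 0.5  0.8 -1.9] g 65.47483205795288
shift rows [6.38 9.53 0.87] turn rows [-0.   -6.97 -0.09]
```

carry_out(
  targets=[
    {"tx":0.59,"ty":0.95,"tz":-0.11,"wx":0,"wy":0,"wz":0,"claw":0.4},
    {"tx":0.59,"ty":0.95,"tz":-0.11,"wx":0,"wy":0,"wz":0,"claw":0.4},
    {"tx":0.59,"ty":0.95,"tz":-0.11,"wx":0,"wy":0,"wz":0,"claw":0.4},
    {"tx":0.59,"ty":0.95,"tz":-0.11,"wx":0,"wy":0,"wz":0,"claw":0.4},
    {"tx":0.59,"ty":0.95,"tz":-0.11,"wx":0,"wy":0,"wz":0,"claw":0.4},
    {"tx":0.59,"ty":0.95,"tz":-0.11,"wx":0,"wy":0,"wz":0,"claw":0.4},
    {"tx":0.59,"ty":0.95,"tz":-0.11,"wx":0,"wy":0,"wz":0,"claw":0.4},
    {"tx":0.59,"ty":0.95,"tz":-0.11,"wx":0,"wy":0,"wz":0,"claw":0.4},
    {"tx":0.59,"ty":0.95,"tz":-0.11,"wx":0,"wy":0,"wz":0,"claw":0.4},
    {"tx":0.59,"ty":0.95,"tz":-0.11,"wx":0,"wy":0,"wz":0,"claw":0.4},
  ],
)

```text
time_s: 8.97
tcp_pos: [0.6481, 0.0124, 0.1711]
orientation: [0.727, 0.678, -0.083, 0.077]
wrist_force: [-0.0, -0.6, -0.8]
finger_gap: 0.711
gripper_force: 65.5
```

carry_out(
  targets=[
    {"tx":0,"ty":0,"tz":0,"wx":0,"wy":-0.78,"wz":0,"claw":0.4},
    {"tx":0,"ty":0,"tz":0,"wx":0,"wy":-0.78,"wz":0,"claw":0.4},
    {"tx":0,"ty":0,"tz":0,"wx":0,"wy":-0.78,"wz":0,"claw":0.4},
    {"tx":0,"ty":0,"tz":0,"wx":0,"wy":-0.78,"wz":0,"claw":0.4},
    {"tx":0,"ty":0,"tz":0,"wx":0,"wy":-0.78,"wz":0,"claw":0.4},
    {"tx":0,"ty":0,"tz":0,"wx":0,"wy":-0.78,"wz":0,"claw":0.4},
    {"tx":0,"ty":0,"tz":0,"wx":0,"wy":-0.78,"wz":0,"claw":0.4},
    {"tx":0,"ty":0,"tz":0,"wx":0,"wy":-0.78,"wz":0,"claw":0.4},
    {"tx":0,"ty":0,"tz":0,"wx":0,"wy":-0.78,"wz":0,"claw":0.4},
    {"tx":0,"ty":0,"tz":0,"wx":0,"wy":0,"wz":0,"claw":0.4},
  ],
)

```text
time_s: 9.8
tcp_pos: [0.6457, 0.0133, 0.1673]
orientation: [0.646, 0.606, -0.341, 0.315]
wrist_force: [-0.8, 0.8, -2.5]
finger_gap: 0.715
gripper_force: 65.7
```

```bash
python3 - <<'E'
from h import *
place(.03)
E
```

```text
target [0.6485 0.012  0.0716] z [-0.053 -0.818 -0.573]
t 9.8 tcp [0.6457 0.0133 0.1673] j [ 0.24  0.7   1.3  -0.9   1.57  0.52] gap 0.715 F [-0.8  0.8 -2.5] g 65.73251724243164
shift rows [3.91 0.18 2.77] turn rows [-0.07  0.04 -0.  ]
```

carry_out(
  targets=[
    {"tx":0.65,"ty":0.04,"tz":0.46,"wx":-0.07,"wy":0.04,"wz":0,"claw":0.4},
    {"tx":0.65,"ty":0.04,"tz":0.46,"wx":0,"wy":0,"wz":0,"claw":0.4},
    {"tx":0.65,"ty":0.04,"tz":0.46,"wx":0,"wy":0,"wz":0,"claw":0.4},
    {"tx":0.65,"ty":0.03,"tz":0.46,"wx":0,"wy":0,"wz":0,"claw":0.4},
    {"tx":0.65,"ty":0.03,"tz":0.46,"wx":0,"wy":0,"wz":0,"claw":0.4},
    {"tx":0.65,"ty":0,"tz":0.46,"wx":0,"wy":0,"wz":0,"claw":0.4},
    {"tx":0,"ty":0,"tz":0,"wx":0,"wy":0,"wz":0,"claw":0.4},
  ],
)

```text
time_s: 10.38
tcp_pos: [0.6492, 0.0103, 0.0711]
orientation: [0.647, 0.607, -0.337, 0.315]
wrist_force: [-0.4, -0.1, -1.6]
finger_gap: 0.715
gripper_force: 65.7
```

```bash
python3 - <<'E'
from h import *
place(.0)
im=snap('scene','s3.png')[170:350,220:430,::-1]
# overlay expected pad corners? just view
cv2.imwrite('pics/s3c.png',cv2.resize(im,None,fx=3.3,fy=3.3,interpolation=cv2.INTER_CUBIC))
c=np.array([.6497,.030,.04+.065])
for sx in(-1,1):
  for sy in (-1,1):
    for sz in(-1,1): print(sx,sy,sz,((proj('scene',c+SX*sx*.031+SY*sy*.015+Z*sz*.065)-[220,170])*3.3).round(0))
E
```

```text
target [0.6485 0.012  0.0416] z [-0.053 -0.818 -0.573]
t 10.38 tcp [0.6492 0.0103 0.0711] j [ 0.24  0.83  1.3  -0.9   1.47  0.62] gap 0.715 F [-0.4 -0.1 -1.6] g 65.71572303771973
shift rows [ 1.26 -0.04  0.78] turn rows [-0.02 -0.02 -0.03]
-1 -1 -1 [319. 391.]
-1 -1 1 [318. 228.]
-1 1 -1 [357. 411.]
-1 1 1 [359. 247.]
1 -1 -1 [256. 447.]
1 -1 1 [251. 282.]
1 1 -1 [296. 469.]
1 1 1 [293. 303.]
```

View pics/s3c.png

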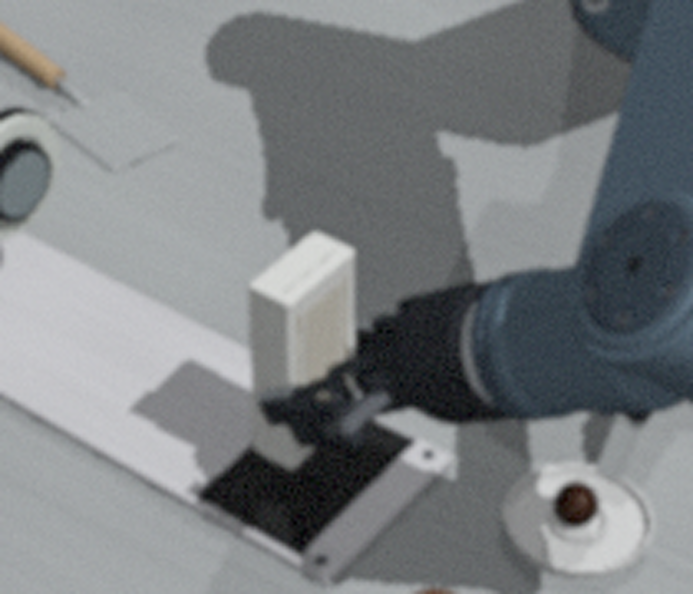

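carry_out(
  targets=[
    {"tx":0.4,"ty":-0.02,"tz":0.24,"wx":0,"wy":0,"wz":0,"claw":0.4},
    {"tx":0.4,"ty":-0.02,"tz":0.24,"wx":0,"wy":0,"wz":0,"claw":0.4},
    {"tx":0.25,"ty":0,"tz":0.16,"wx":0,"wy":0,"wz":0,"claw":0.4},
    {"tx":0.06,"ty":0,"tz":0.04,"wx":0,"wy":0,"wz":0,"claw":0.4},
    {"tx":0,"ty":0,"tz":0,"wx":0,"wy":0,"wz":0,"claw":0.4},
  ],
)

```text
time_s: 10.85
tcp_pos: [0.6507, 0.0128, 0.0495]
orientation: [0.648, 0.607, -0.335, 0.317]
wrist_force: [0.4, -0.1, -0.4]
finger_gap: 0.716
gripper_force: 65.7
```

carry_out(
  targets=[
    {"tx":0.04,"ty":0,"tz":0.03,"wx":0,"wy":0,"wz":0,"claw":0.4},
    {"tx":0,"ty":0,"tz":0,"wx":0,"wy":0,"wz":0,"claw":0.4},
  ],
)

```text
time_s: 11.02
tcp_pos: [0.6513, 0.0128, 0.0496]
orientation: [0.648, 0.606, -0.335, 0.317]
wrist_force: [-0.4, 0.7, -1.7]
finger_gap: 0.71
gripper_force: 65.7
```

```bash
python3 - <<'E'
from h import *
place(0); s=r.state(); print(s['wrist_force'],s['torque'])
im=snap('scene','s4.png')[240:330,270:390,::-1]
cv2.imwrite('pics/s4c.png',cv2.resize(im,None,fx=6,fy=6,interpolation=cv2.INTER_CUBIC))
c=np.array([.6497,.030,.01+.065])
for sx,sy in((-1,1),(1,1),(1,-1),(-1,-1)): print(sx,sy,*[((proj('scene',c+SX*sx*.031+SY*sy*.015+Z*sz*.065)-[270,240])*6).round(0) for sz in(-1,1)])
E
```

```text
target [0.6485 0.012  0.0416] z [-0.053 -0.818 -0.573]
t 11.02 tcp [0.6513 0.0128 0.0496] j [ 0.24  0.87  1.29 -0.91  1.45  0.65] gap 0.71 F [-0.4  0.7 -1.7] g 65.71057319641113
shift rows [ 0.3  -0.14  0.27] turn rows [ 0.03 -0.03 -0.08]
[-0.39302336  0.68789875 -1.74056911] [ 0.61231902 -0.06514513 -0.01713667]
-1 1 [349. 391.] [352. 102.]
1 1 [238. 496.] [234. 204.]
1 -1 [168. 457.] [159. 166.]
-1 -1 [280. 355.] [278.  67.]
```

View pics/s4c.png

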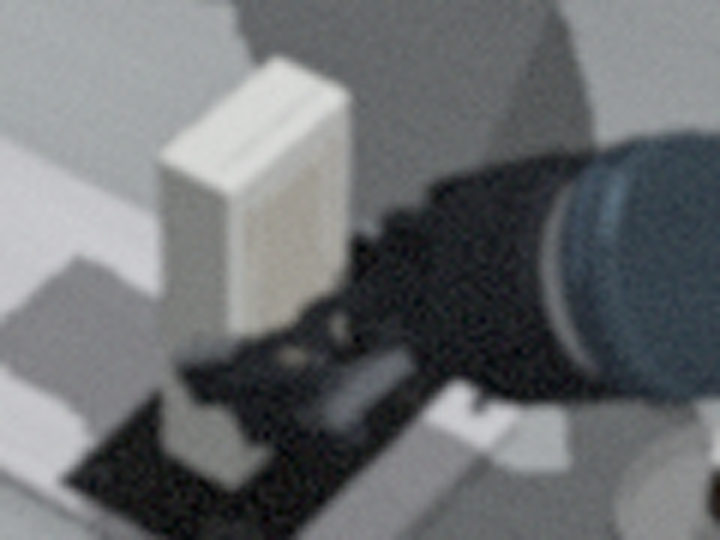

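carry_out(
  targets=[
    {"tx":0.08,"ty":-0.04,"tz":0.06,"wx":0,"wy":0,"wz":0,"claw":0.4},
    {"tx":0,"ty":0,"tz":0,"wx":0,"wy":0,"wz":0,"claw":0.4},
  ],
)

```text
time_s: 11.23
tcp_pos: [0.6501, 0.0128, 0.0471]
orientation: [0.648, 0.606, -0.335, 0.317]
wrist_force: [-0.8, -0.8, -1.9]
finger_gap: 0.715
gripper_force: 65.7
```

carry_out(
  targets=[
    {"tx":0.04,"ty":0,"tz":0.03,"wx":0,"wy":0,"wz":0,"claw":0.4},
    {"tx":0,"ty":0,"tz":0,"wx":0,"wy":0,"wz":0,"claw":0.4},
    {"tx":0,"ty":0,"tz":0,"wx":0,"wy":0,"wz":0,"claw":0.4},
  ],
)

```text
time_s: 11.48
tcp_pos: [0.6502, 0.0127, 0.0461]
orientation: [0.648, 0.606, -0.335, 0.317]
wrist_force: [-0.5, -0.8, -1.4]
finger_gap: 0.715
gripper_force: 65.7
```

carry_out(
  targets=[
    {"tx":0.04,"ty":0,"tz":0.03,"wx":0,"wy":0,"wz":0,"claw":0.4},
    {"tx":0,"ty":0,"tz":0,"wx":0,"wy":0,"wz":0,"claw":0.4},
  ],
)

```text
time_s: 11.65
tcp_pos: [0.6502, 0.0126, 0.045]
orientation: [0.648, 0.606, -0.335, 0.317]
wrist_force: [0.7, -0.5, -1.6]
finger_gap: 0.716
gripper_force: 65.7
```

carry_out(
  targets=[
    {"tx":0.04,"ty":0,"tz":0.03,"wx":0,"wy":0,"wz":0,"claw":0.4},
    {"tx":0,"ty":0,"tz":0,"wx":0,"wy":0,"wz":0,"claw":0.4},
  ],
)

```text
time_s: 11.82
tcp_pos: [0.6501, 0.0126, 0.0439]
orientation: [0.648, 0.606, -0.335, 0.317]
wrist_force: [0.1, 1.0, -0.8]
finger_gap: 0.712
gripper_force: 65.7
```

carry_out(
  targets=[
    {"tx":0.04,"ty":0,"tz":0.03,"wx":0,"wy":0,"wz":0,"claw":0.4},
    {"tx":0,"ty":0,"tz":0,"wx":0,"wy":0,"wz":0,"claw":0.4},
  ],
)

```text
time_s: 11.98
tcp_pos: [0.6503, 0.0126, 0.0434]
orientation: [0.648, 0.606, -0.335, 0.317]
wrist_force: [0.3, -0.7, 0.2]
finger_gap: 0.71
gripper_force: 65.8
```

carry_out(
  targets=[
    {"tx":0.03,"ty":0,"tz":0.02,"wx":0,"wy":0,"wz":0,"claw":0.4},
    {"tx":0,"ty":0,"tz":0,"wx":0,"wy":0,"wz":0,"claw":0.4},
  ],
)

```text
time_s: 12.15
tcp_pos: [0.6504, 0.0126, 0.0433]
orientation: [0.648, 0.606, -0.335, 0.317]
wrist_force: [-0.6, 0.1, 3.6]
finger_gap: 0.714
gripper_force: 66.3
```

carry_out(
  targets=[
    {"tx":0,"ty":0,"tz":0,"wx":0,"wy":0,"wz":0,"claw":0.8},
    {"tx":0,"ty":0,"tz":0,"wx":0,"wy":0,"wz":0,"claw":0.9},
    {"tx":0,"ty":0,"tz":0,"wx":0,"wy":0,"wz":0,"claw":1},
    {"tx":0,"ty":0,"tz":0,"wx":0,"wy":0,"wz":0,"claw":1},
    {"tx":0,"ty":0,"tz":-0.5,"wx":0,"wy":0,"wz":0,"claw":1},
    {"tx":0,"ty":0,"tz":-0.5,"wx":0,"wy":0,"wz":0,"claw":1},
    {"tx":0,"ty":0,"tz":-0.8,"wx":0,"wy":0,"wz":0,"claw":1},
    {"tx":0,"ty":0,"tz":-1,"wx":0,"wy":0,"wz":0,"claw":1},
    {"tx":0,"ty":0,"tz":-1,"wx":0,"wy":0,"wz":0,"claw":1},
    {"tx":0,"ty":0,"tz":-1,"wx":0,"wy":0,"wz":0,"claw":1},
  ],
)

```text
time_s: 12.98
tcp_pos: [0.6553, 0.0933, 0.0993]
orientation: [0.648, 0.607, -0.334, 0.317]
wrist_force: [-0.6, 0.5, 0.4]
finger_gap: 0.997
gripper_force: 0.0
```

carry_out(
  targets=[
    {"tx":0,"ty":0,"tz":-1,"wx":0,"wy":0,"wz":0,"claw":1},
    {"tx":0,"ty":0,"tz":-1,"wx":0,"wy":0,"wz":0,"claw":1},
    {"tx":0,"ty":0,"tz":-1,"wx":0,"wy":0,"wz":0,"claw":1},
    {"tx":0,"ty":0,"tz":0,"wx":0,"wy":0,"wz":0,"claw":1},
  ],
)

```text
time_s: 13.32
tcp_pos: [0.6595, 0.1451, 0.1362]
orientation: [0.648, 0.607, -0.331, 0.318]
wrist_force: [1.1, 0.5, 0.8]
finger_gap: 0.998
gripper_force: 0.0
```

```bash
python3 - <<'E'
from h import *
s=r.state();print(s['tcp_pos'],s['joints'])
im=snap('scene','s5.png')[210:330,260:430,::-1]
cv2.imwrite('pics/s5c.png',cv2.resize(im,None,fx=4.5,fy=4.5,interpolation=cv2.INTER_CUBIC))
c=np.array([.6497,.030,.01+.065])
for sx,sy in((-1,1),(1,1),(1,-1),(-1,-1)): print(sx,sy,*[((proj('scene',c+SX*sx*.031+SY*sy*.015+Z*sz*.065)-[260,210])*4.5).round(0) for sz in(-1,1)])
E
```

```text
[0.65953086 0.14505378 0.13624827] [ 0.40409827  0.87120773  1.0726538  -0.83070597  1.69584093  0.58166019]
-1 1 [307. 428.] [309. 212.]
1 1 [224. 507.] [220. 288.]
1 -1 [171. 478.] [164. 260.]
-1 -1 [255. 401.] [254. 185.]
```

View pics/s5c.png

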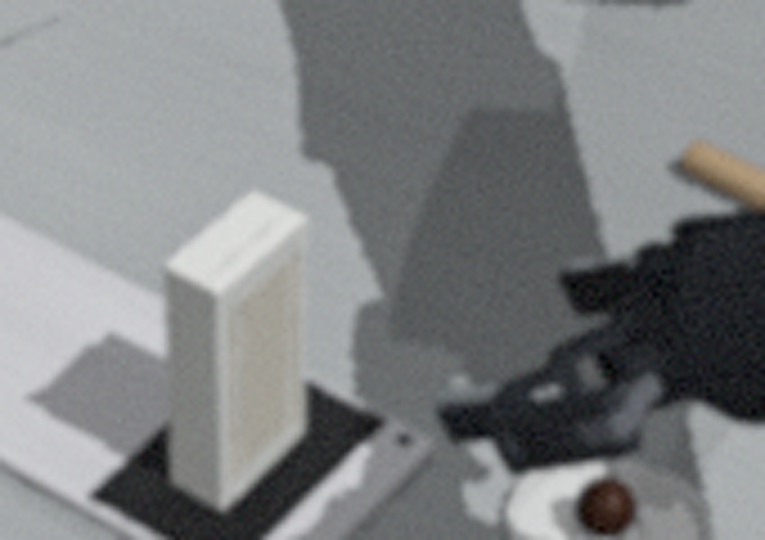

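carry_out(
  targets=[
    {"tx":-0.8,"ty":-0.6,"tz":-0.57,"wx":0,"wy":0,"wz":0,"claw":1},
    {"tx":-0.8,"ty":-0.6,"tz":-0.57,"wx":0,"wy":0,"wz":0,"claw":1},
    {"tx":-0.8,"ty":-0.6,"tz":-0.57,"wx":0,"wy":0,"wz":0,"claw":1},
    {"tx":0,"ty":-0.5,"tz":0,"wx":0,"wy":0.8,"wz":0,"claw":1},
    {"tx":0,"ty":-0.5,"tz":0,"wx":0,"wy":0.8,"wz":0,"claw":1},
    {"tx":0,"ty":-0.5,"tz":0,"wx":0,"wy":0.8,"wz":0,"claw":1},
    {"tx":0,"ty":-0.5,"tz":0,"wx":0,"wy":0.8,"wz":0,"claw":1},
    {"tx":0,"ty":-0.5,"tz":0,"wx":0,"wy":0.8,"wz":0,"claw":1},
    {"tx":0,"ty":-0.5,"tz":0,"wx":0,"wy":0.8,"wz":0,"claw":1},
    {"tx":0,"ty":-0.5,"tz":0,"wx":0,"wy":0.8,"wz":0,"claw":1},
  ],
)

```text
time_s: 14.2
tcp_pos: [0.5514, 0.1472, 0.1909]
orientation: [0.717, 0.672, -0.132, 0.127]
wrist_force: [0.4, -0.9, -0.0]
finger_gap: 1.001
gripper_force: 0.0
```

carry_out(
  targets=[
    {"tx":0,"ty":-0.5,"tz":0,"wx":0,"wy":0.8,"wz":0,"claw":1},
    {"tx":0,"ty":-0.5,"tz":0,"wx":0,"wy":0.8,"wz":0,"claw":1},
    {"tx":0,"ty":-0.5,"tz":0,"wx":0,"wy":0.8,"wz":0,"claw":1},
    {"tx":0,"ty":0,"tz":0,"wx":0,"wy":0.8,"wz":0,"claw":1},
    {"tx":0,"ty":0,"tz":0,"wx":0,"wy":0,"wz":1,"claw":1},
    {"tx":0,"ty":0,"tz":0,"wx":0,"wy":0,"wz":1,"claw":1},
    {"tx":0,"ty":0,"tz":0,"wx":0,"wy":0,"wz":1,"claw":1},
    {"tx":0,"ty":0,"tz":0,"wx":0,"wy":0,"wz":1,"claw":1},
    {"tx":0,"ty":0,"tz":0,"wx":0,"wy":0,"wz":1,"claw":1},
    {"tx":0,"ty":0,"tz":0,"wx":0,"wy":0,"wz":1,"claw":1},
  ],
)

```text
time_s: 15.03
tcp_pos: [0.5215, 0.1487, 0.1901]
orientation: [0.906, 0.423, -0.007, 0.017]
wrist_force: [0.0, -0.0, -0.3]
finger_gap: 0.999
gripper_force: 0.0
```

carry_out(
  targets=[
    {"tx":0,"ty":0,"tz":0,"wx":0,"wy":0,"wz":1,"claw":0.6},
    {"tx":0,"ty":0,"tz":0,"wx":0,"wy":0,"wz":1,"claw":0.6},
    {"tx":0,"ty":0,"tz":0,"wx":0,"wy":0,"wz":1,"claw":0.6},
    {"tx":0,"ty":0,"tz":0,"wx":0,"wy":0,"wz":1,"claw":0.6},
    {"tx":0,"ty":0,"tz":0,"wx":0,"wy":0,"wz":1,"claw":0.6},
    {"tx":0,"ty":0,"tz":0,"wx":0,"wy":0,"wz":1,"claw":0.6},
    {"tx":0,"ty":0,"tz":0,"wx":0,"wy":0,"wz":1,"claw":0.6},
    {"tx":0,"ty":0,"tz":0,"wx":0,"wy":0,"wz":1,"claw":0.6},
    {"tx":0,"ty":0,"tz":0,"wx":0,"wy":0,"wz":0,"claw":0.6},
  ],
)

```text
time_s: 15.78
tcp_pos: [0.5216, 0.1488, 0.1901]
orientation: [1.0, 0.018, 0.0, 0.019]
wrist_force: [-0.4, 0.3, -0.6]
finger_gap: 0.603
gripper_force: 0.0
```

```bash
python3 - <<'E'
from h import *
need([.4923,.1854,.12],-Z,[.0314,-.9995,0])
E
```

```text
t 15.78 tcp [0.5216 0.1488 0.1901] j [ 0.08  0.14  1.71 -0.04  1.29  1.63] gap 0.603 F [-0.4  0.3 -0.6] g 0.0
shift rows [-1.39 -2.01  3.44] turn rows [0.35 0.   0.05]
```

carry_out(
  targets=[
    {"tx":-0.35,"ty":-0.5,"tz":0.86,"wx":0.35,"wy":0,"wz":0.05,"claw":0.6},
    {"tx":-0.35,"ty":-0.5,"tz":0.86,"wx":0,"wy":0,"wz":0,"claw":0.6},
    {"tx":-0.35,"ty":-0.5,"tz":0.86,"wx":0,"wy":0,"wz":0,"claw":0.6},
    {"tx":-0.35,"ty":-0.5,"tz":0.86,"wx":0,"wy":0,"wz":0,"claw":0.6},
    {"tx":0,"ty":0,"tz":0,"wx":0,"wy":0,"wz":0,"claw":0.6},
  ],
)

```text
time_s: 16.2
tcp_pos: [0.4884, 0.1879, 0.1175]
orientation: [1.0, 0.02, -0.004, 0.0]
wrist_force: [-0.7, -0.2, -0.7]
finger_gap: 0.6
gripper_force: 0.0
```

```bash
python3 - <<'E'
from h import *
need([.4923,.1854,.0],-Z,[.0314,-.9995,0])
snap('wrist','w3.png')
for X in ([.4923,.1854,.042],[.449,.184,.042],[.535,.1867,.042],[.5922,.1886,.018]): print(proj('wrist',X).round())
E
```

```text
t 16.2 tcp [0.4884 0.1879 0.1175] j [0.14 0.19 1.82 0.   1.14 1.67] gap 0.6 F [-0.7 -0.2 -0.7] g 0.0
shift rows [0.23 0.13 5.88] turn rows [0.01 0.07 0.08]
[321. 244.]
[320. 299.]
[322. 184.]
[322.  96.]
```

View pics/w3.png

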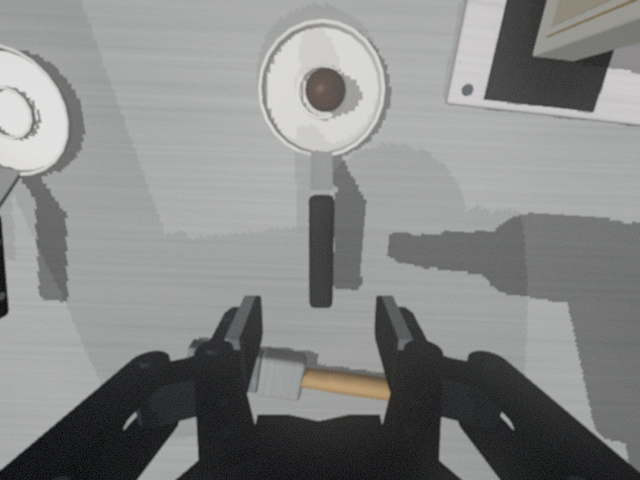

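```bash
python3 - <<'E'
from h import *
for u,v,z in((321.5,195,.042),(320.5,307,.042),(326,90,.018),(322,87,.009)): print(onz('wrist',u,v,z).round(4))
E
```

```text
[0.5275 0.1864 0.042 ]
[0.4425 0.1836 0.042 ]
[0.5959 0.186  0.018 ]
[0.5987 0.1888 0.009 ]
```

carry_out(
  targets=[
    {"tx":0.33,"ty":0.12,"tz":0.9,"wx":0,"wy":0.07,"wz":0.08,"claw":0.6},
    {"tx":0,"ty":0,"tz":0.9,"wx":0,"wy":0,"wz":0,"claw":0.6},
    {"tx":0,"ty":0,"tz":0.9,"wx":0,"wy":0,"wz":0,"claw":0.6},
    {"tx":0,"ty":0,"tz":0.9,"wx":0,"wy":0,"wz":0,"claw":0.6},
    {"tx":0,"ty":0,"tz":0.9,"wx":0,"wy":0,"wz":0,"claw":0.6},
    {"tx":0,"ty":0,"tz":0.7,"wx":0,"wy":0,"wz":0,"claw":0.6},
    {"tx":0,"ty":0,"tz":0.4,"wx":0,"wy":0,"wz":0,"claw":0.6},
    {"tx":0,"ty":0,"tz":0.2,"wx":0,"wy":0,"wz":0,"claw":0.6},
    {"tx":0,"ty":0,"tz":0,"wx":0,"wy":0,"wz":0,"claw":0.6},
  ],
)

```text
time_s: 17.0
tcp_pos: [0.5006, 0.1848, 0.0054]
orientation: [1.0, 0.014, 0.004, 0.0]
wrist_force: [-0.7, 0.2, -0.2]
finger_gap: 0.599
gripper_force: 0.0
```

```bash
python3 - <<'E'
from h import *
need([.495,.1855,.0],-Z,[.028,-.9995,0])
E
```

```text
t 17.0 tcp [0.5006 0.1848 0.0054] j [ 0.13  0.38  1.85 -0.    0.91  1.68] gap 0.599 F [-0.7  0.2 -0.2] g 0.0
shift rows [-0.28 -0.04  0.27] turn rows [ 0.   -0.07 -0.01]
```

carry_out(
  targets=[
    {"tx":-0.2,"ty":0,"tz":0.2,"wx":0,"wy":0,"wz":0,"claw":0.6},
    {"tx":0,"ty":0,"tz":0,"wx":0,"wy":0,"wz":0,"claw":0.6},
    {"tx":0,"ty":0,"tz":0,"wx":0,"wy":0,"wz":0,"claw":0.5},
    {"tx":0,"ty":0,"tz":0,"wx":0,"wy":0,"wz":0,"claw":0.4},
    {"tx":0,"ty":0,"tz":0,"wx":0,"wy":0,"wz":0,"claw":0.35},
    {"tx":0,"ty":0,"tz":0,"wx":0,"wy":0,"wz":0,"claw":0.3},
    {"tx":0,"ty":0,"tz":0,"wx":0,"wy":0,"wz":0,"claw":0.26},
  ],
)

```text
time_s: 17.58
tcp_pos: [0.4964, 0.1852, 0.0015]
orientation: [1.0, 0.014, 0.004, 0.0]
wrist_force: [0.2, -0.5, -0.3]
finger_gap: 0.26
gripper_force: 0.0
```

carry_out(
  targets=[
    {"tx":0,"ty":0,"tz":0,"wx":0,"wy":0,"wz":0,"claw":0.23},
    {"tx":0,"ty":0,"tz":0,"wx":0,"wy":0,"wz":0,"claw":0.2},
    {"tx":0,"ty":0,"tz":0,"wx":0,"wy":0,"wz":0,"claw":0.17},
    {"tx":0,"ty":0,"tz":0,"wx":0,"wy":0,"wz":0,"claw":0.1},
    {"tx":0,"ty":0,"tz":0,"wx":0,"wy":0,"wz":0,"claw":0},
    {"tx":0,"ty":0,"tz":0,"wx":0,"wy":0,"wz":0,"claw":0},
  ],
)

```text
time_s: 18.08
tcp_pos: [0.4962, 0.1851, 0.0014]
orientation: [1.0, 0.014, 0.004, 0.0]
wrist_force: [-1.1, 0.5, 2.8]
finger_gap: 0.199
gripper_force: 60.2
```

```bash
python3 - <<'E'
from h import *
need([.495,.1855,.0],-Z,[.028,-.9995,0])
E
```

```text
t 18.08 tcp [0.4962 0.1851 0.0014] j [ 0.13  0.38  1.86 -0.    0.89  1.68] gap 0.199 F [-1.1  0.5  2.8] g 60.192471742630005
shift rows [-0.06 -0.02  0.07] turn rows [ 0.   -0.08 -0.01]
```

carry_out(
  targets=[
    {"tx":0,"ty":0,"tz":-0.15,"wx":0,"wy":0,"wz":0,"claw":0},
    {"tx":0,"ty":0,"tz":-0.3,"wx":0,"wy":0,"wz":0,"claw":0},
    {"tx":0,"ty":0,"tz":-0.5,"wx":0,"wy":0,"wz":0,"claw":0},
    {"tx":0,"ty":0,"tz":-0.5,"wx":0,"wy":0,"wz":0,"claw":0},
    {"tx":0,"ty":0,"tz":-0.5,"wx":0,"wy":0,"wz":0,"claw":0},
    {"tx":0,"ty":0,"tz":-0.5,"wx":0,"wy":0,"wz":0,"claw":0},
    {"tx":0,"ty":0,"tz":-0.5,"wx":0,"wy":0,"wz":0,"claw":0},
    {"tx":0,"ty":0,"tz":-0.5,"wx":0,"wy":0,"wz":0,"claw":0},
    {"tx":0,"ty":0,"tz":-0.3,"wx":0,"wy":0,"wz":0,"claw":0},
    {"tx":0,"ty":0,"tz":-0.15,"wx":0,"wy":0,"wz":0,"claw":0},
  ],
)

```text
time_s: 18.92
tcp_pos: [0.4963, 0.1852, 0.0808]
orientation: [1.0, 0.014, 0.005, -0.0]
wrist_force: [-0.0, 0.6, -1.3]
finger_gap: 0.199
gripper_force: 59.6
```

```bash
python3 - <<'E'
from h import *
need([.426,.185,.108],-Z,[.028,-.9995,0])
for n in('wrist','scene'):
    im=snap(n,n+'5.png').astype(int)
    if n=='wrist':
        R,G,B=im[...,0],im[...,1],im[...,2]
        m=((R-B>15)&(R<140)).astype(np.uint8)[:300]
        k,l,st,c=cv2.connectedComponentsWithStats(m)
        for i in range(1,k):
            if st[i,4]>150: print(st[i],c[i].round(1))
        w=(im.min(2)>200).astype(np.uint8)[:200]
        k,l,st,c=cv2.connectedComponentsWithStats(w)
        for i in range(1,k):
            if st[i,4]>500: print('white',st[i],c[i].round(1))
E
```

```text
t 18.92 tcp [0.4963 0.1852 0.0808] j [ 0.13  0.24  1.84 -0.    1.05  1.68] gap 0.199 F [-0.   0.6 -1.3] g 59.62155282497406
shift rows [-3.5  -0.08 -1.39] turn rows [-0.   -0.09 -0.01]
[576   8  64  27 158] [609.5  20.5]
[ 284   39   58   62 1949] [310.9  69. ]
white [204   0  94 190 706] [228.5 109.2]
white [  221     0   195   182 21342] [313.7  84.3]
white [337   0  91 189 993] [405.6  98. ]
white [ 468    0  172  127 4491] [505.7  59. ]
white [   0   85   27  108 2045] [ 10.5 141.8]
```

```bash
python3 - <<'E'
from h import *
for x in(.592,.597):
  for dz in(0,-.01): print(x,dz,proj('wrist',[x,.187,.018+.0794+dz]).round(1))
E
```

```text
0.592 0 [319.8  78.9]
0.592 -0.01 [319.7  83.1]
0.597 0 [320.2  63.9]
0.597 -0.01 [320.1  69.1]
```

carry_out(
  targets=[
    {"tx":-0.2,"ty":0,"tz":-0.1,"wx":0,"wy":0,"wz":0,"claw":0},
    {"tx":-0.4,"ty":0,"tz":-0.2,"wx":0,"wy":0,"wz":0,"claw":0},
    {"tx":-0.5,"ty":0,"tz":-0.2,"wx":0,"wy":0,"wz":0,"claw":0},
    {"tx":-0.5,"ty":0,"tz":-0.2,"wx":0,"wy":0,"wz":0,"claw":0},
    {"tx":-0.5,"ty":0,"tz":-0.2,"wx":0,"wy":0,"wz":0,"claw":0},
    {"tx":-0.5,"ty":0,"tz":-0.2,"wx":0,"wy":0,"wz":0,"claw":0},
    {"tx":-0.5,"ty":0,"tz":-0.1,"wx":0,"wy":0,"wz":0,"claw":0},
    {"tx":-0.4,"ty":0,"tz":-0.1,"wx":0,"wy":0,"wz":0,"claw":0},
    {"tx":-0.2,"ty":0,"tz":-0.1,"wx":0,"wy":0,"wz":0,"claw":0},
    {"tx":0,"ty":0,"tz":0,"wx":0,"wy":0,"wz":0,"claw":0},
  ],
)

```text
time_s: 19.85
tcp_pos: [0.4204, 0.1832, 0.1069]
orientation: [1.0, 0.014, 0.004, 0.0]
wrist_force: [-0.2, 0.7, -2.3]
finger_gap: 0.198
gripper_force: 59.6
```

carry_out(
  targets=[
    {"tx":0,"ty":0.2,"tz":0,"wx":0,"wy":0,"wz":0,"claw":0},
    {"tx":0,"ty":0.4,"tz":0,"wx":0,"wy":0,"wz":0,"claw":0},
    {"tx":0,"ty":0.6,"tz":0,"wx":0,"wy":0,"wz":0,"claw":0},
    {"tx":0,"ty":0.6,"tz":0,"wx":0,"wy":0,"wz":0,"claw":0},
    {"tx":0,"ty":0.6,"tz":0,"wx":0,"wy":0,"wz":0,"claw":0},
    {"tx":0,"ty":0.6,"tz":0,"wx":0,"wy":0,"wz":0,"claw":0},
    {"tx":0,"ty":0.6,"tz":0,"wx":0,"wy":0,"wz":0,"claw":0},
    {"tx":0,"ty":0.6,"tz":0,"wx":0,"wy":0,"wz":0,"claw":0},
    {"tx":0,"ty":0.6,"tz":0,"wx":0,"wy":0,"wz":0,"claw":0},
    {"tx":0,"ty":0.6,"tz":0,"wx":0,"wy":0,"wz":0,"claw":0},
  ],
)

```text
time_s: 20.68
tcp_pos: [0.4246, 0.0737, 0.1066]
orientation: [1.0, 0.013, 0.004, 0.0]
wrist_force: [0.7, -0.1, -1.5]
finger_gap: 0.198
gripper_force: 59.6
```

carry_out(
  targets=[
    {"tx":0,"ty":0.6,"tz":0,"wx":0,"wy":0,"wz":0,"claw":0},
    {"tx":0,"ty":0.6,"tz":0,"wx":0,"wy":0,"wz":0,"claw":0},
    {"tx":0,"ty":0.6,"tz":0,"wx":0,"wy":0,"wz":0,"claw":0},
    {"tx":0,"ty":0.6,"tz":0,"wx":0,"wy":0,"wz":0,"claw":0},
    {"tx":0,"ty":0.6,"tz":0,"wx":0,"wy":0,"wz":0,"claw":0},
    {"tx":0,"ty":0.6,"tz":0,"wx":0,"wy":0,"wz":0,"claw":0},
    {"tx":0,"ty":0.6,"tz":0,"wx":0,"wy":0,"wz":0,"claw":0},
    {"tx":0,"ty":0.6,"tz":0,"wx":0,"wy":0,"wz":0,"claw":0},
    {"tx":0,"ty":0.6,"tz":0,"wx":0,"wy":0,"wz":0,"claw":0},
    {"tx":0,"ty":0.6,"tz":0,"wx":0,"wy":0,"wz":0,"claw":0},
  ],
)

```text
time_s: 21.52
tcp_pos: [0.4276, -0.0463, 0.1067]
orientation: [1.0, 0.013, 0.004, 0.0]
wrist_force: [0.4, -0.5, -2.3]
finger_gap: 0.197
gripper_force: 59.6
```

carry_out(
  targets=[
    {"tx":0,"ty":0.6,"tz":0,"wx":0,"wy":0,"wz":0,"claw":0},
    {"tx":0,"ty":0.6,"tz":0,"wx":0,"wy":0,"wz":0,"claw":0},
    {"tx":0,"ty":0.6,"tz":0,"wx":0,"wy":0,"wz":0,"claw":0},
    {"tx":0,"ty":0.5,"tz":0,"wx":0,"wy":0,"wz":0,"claw":0},
    {"tx":0,"ty":0.3,"tz":0,"wx":0,"wy":0,"wz":0,"claw":0},
    {"tx":0,"ty":0.15,"tz":0,"wx":0,"wy":0,"wz":0,"claw":0},
    {"tx":0,"ty":0,"tz":0,"wx":0,"wy":0,"wz":0,"claw":0},
  ],
)

```text
time_s: 22.1
tcp_pos: [0.429, -0.1005, 0.1067]
orientation: [1.0, 0.013, 0.004, 0.0]
wrist_force: [-0.0, -0.1, -2.3]
finger_gap: 0.198
gripper_force: 59.6
```

```bash
cat >> h.py <<'E'
def truf():
    for n in('wrist','top'):
        im=r.get_image(n).astype(int); R,B=im[...,0],im[...,2]
        m=((R-B>15)&(R<140)).astype(np.uint8)
        k,l,st,c=cv2.connectedComponentsWithStats(m)
        for i in range(1,k):
            if 25<st[i,4]<4000: print(n,st[i],c[i].round(1))
E
python3 - <<'E'
from h import *
need([.543,-.094,.108],-Z,[.028,-.9995,0]); truf()
E
```

```text
t 22.1 tcp [ 0.429  -0.1005  0.1067] j [-0.5   0.01  2.04  0.    1.09  1.04] gap 0.198 F [-0.  -0.1 -2.3] g 59.62391495704651
shift rows [ 5.71 -0.17 -0.02] turn rows [ 0.   -0.07 -0.02]
wrist [ 295   40   60   70 1905] [322.3  72.9]
wrist [  0 315  81  33 671] [ 46.6 326.6]
top [   0  135   83  111 2483] [ 41.  193.3]
top [174 154  19  18  70] [185.3 165.9]
top [196 155  18  17 273] [204.8 163. ]
top [235 166  15  17 196] [242.2 173.7]
top [193 176  20  19  70] [205.6 187. ]
top [  0 247  51  16 176] [ 26.6 255.6]
top [ 46 248  28  15  90] [ 66.6 257.3]
top [485 261  27  29 334] [494.1 277.8]
top [  0 263  14  16  86] [  9.3 270.8]
top [ 15 264  45  15 129] [ 36.6 272.2]
top [ 45 264  27  15  79] [ 65.5 269.5]
top [  0 280  13  16 111] [  6.9 289.7]
top [ 21 281  50  15 186] [ 50.2 287.6]
top [453 299  48  18 307] [473.3 307. ]
top [228 316  38  13  61] [249.4 320.4]
```

carry_out(
  targets=[
    {"tx":0.2,"ty":0,"tz":0,"wx":0,"wy":0,"wz":0,"claw":0},
    {"tx":0.4,"ty":-0.05,"tz":0,"wx":0,"wy":0,"wz":0,"claw":0},
    {"tx":0.5,"ty":-0.05,"tz":0,"wx":0,"wy":0,"wz":0,"claw":0},
    {"tx":0.5,"ty":-0.05,"tz":0,"wx":0,"wy":0,"wz":0,"claw":0},
    {"tx":0.5,"ty":-0.05,"tz":0,"wx":0,"wy":0,"wz":0,"claw":0},
    {"tx":0.5,"ty":0,"tz":0,"wx":0,"wy":0,"wz":0,"claw":0},
    {"tx":0.5,"ty":0,"tz":0,"wx":0,"wy":0,"wz":0,"claw":0},
    {"tx":0.5,"ty":0,"tz":0,"wx":0,"wy":0,"wz":0,"claw":0},
    {"tx":0.5,"ty":0,"tz":0,"wx":0,"wy":0,"wz":0,"claw":0},
    {"tx":0.5,"ty":0,"tz":0,"wx":0,"wy":0,"wz":0,"claw":0},
  ],
)

```text
time_s: 23.03
tcp_pos: [0.5219, -0.0933, 0.1074]
orientation: [1.0, 0.014, 0.004, 0.0]
wrist_force: [0.3, -0.0, -2.4]
finger_gap: 0.197
gripper_force: 59.6
```

carry_out(
  targets=[
    {"tx":0.5,"ty":0,"tz":0,"wx":0,"wy":0,"wz":0,"claw":0},
    {"tx":0.4,"ty":0,"tz":0,"wx":0,"wy":0,"wz":0,"claw":0},
    {"tx":0.2,"ty":0,"tz":0,"wx":0,"wy":0,"wz":0,"claw":0},
    {"tx":0,"ty":0,"tz":0,"wx":0,"wy":0,"wz":0,"claw":0},
    {"tx":0,"ty":0,"tz":0,"wx":0,"wy":0,"wz":0,"claw":0},
    {"tx":0,"ty":0,"tz":0,"wx":0,"wy":0,"wz":0,"claw":0},
  ],
)

```text
time_s: 23.53
tcp_pos: [0.5424, -0.0926, 0.1075]
orientation: [1.0, 0.014, 0.004, -0.0]
wrist_force: [0.1, 0.9, -2.5]
finger_gap: 0.196
gripper_force: 59.6
```

```bash
python3 - <<'E'
from h import *
need([.542,-.096,.108],-Z,[.028,-.9995,0])
im=snap('scene','s9.png').astype(int); R,B=im[...,0],im[...,2]
m=((R-B>10)&(R<130)).astype(np.uint8)
m[:, :180]=0; m[330:]=0
k,l,st,c=cv2.connectedComponentsWithStats(m)
for i in range(1,k):
    if st[i,4]>25: print(st[i],c[i].round(1))
print('exp',proj('scene',[.642,-.094,.125]))
for d in([.02,0,0],[0,.02,0],[0,0,.02]): print(d,proj('scene',np.array([.642,-.094,.125])+d))
im=snap('wrist','w9.png').astype(int); R,B=im[...,0],im[...,2]
m=((R-B>15)&(R<140)).astype(np.uint8)[:300]
k,l,st,c=cv2.connectedComponentsWithStats(m)
for i in range(1,k):
    if st[i,4]>150: print('w',st[i],c[i].round(1))
c=np.array([.6497,.030,.01+.065])
print('carton top',[proj('scene',c+SX*sx*.031+SY*sy*.015+Z*.065).round(1) for sx,sy in((-1,1),(1,1),(1,-1),(-1,-1))])
s=im=cv2.imread('pics/s9.png').astype(int)[240:290,285:340]
w=(s.min(2)>215).astype(np.uint8);k,l,st,ce=cv2.connectedComponentsWithStats(w)
print('white',[ (st[i],ce[i].round(1)) for i in range(1,k) if st[i,4]>20])
E
```

```text
t 23.53 tcp [ 0.5424 -0.0926  0.1075] j [-0.39  0.25  1.77  0.    1.12  1.16] gap 0.196 F [ 0.1  0.9 -2.5] g 59.613173604011536
shift rows [-0.02  0.17 -0.03] turn rows [ 0.   -0.07 -0.01]
[ 231    0   73   63 2808] [262.7  24.2]
[180  31  18  10  80] [188.3  35.8]
[180  40   9   5  29] [183.1  42.4]
[ 596  128   44   51 1501] [621.6 153.8]
[180 165  20  21 258] [189.6 175.6]
[211 176  29  21 197] [226.6 186.4]
[258 241  12  11  91] [263.8 245.9]
[411 245  35  18 105] [427.3 254.1]
exp [264.30432335 243.96486967]
[0.02, 0, 0] [258.17295044 249.15940666]
[0, 0.02, 0] [272.17433953 247.38905801]
[0, 0, 0.02] [263.71476728 236.18173463]
w [ 79   0  74  43 238] [114.6  19.5]
w [ 287   18   54   63 1751] [312.9  49.7]
w [ 29  98 127  20 321] [ 86.9 107.4]
carton top [array([328.7, 257. ]), array([309. , 274.1]), array([296.5, 267.7]), array([316.4, 251.1])]
white []
```

```bash
python3 - <<'E'
from h import *
from scipy.optimize import least_squares
s=r.state();p=np.array(s['tcp_pos']);T=Ro.from_quat(s['orientation']).as_matrix()
im=cv2.imread('pics/w9.png'); g=im.min(2)
for v in range(0,180,12):
    row=g[v]; x=np.where(row[:460]>165)[0]; x=x[(x>180)]
    print(v,(x.min(),x.max(),len(x)) if len(x) else None, end=' | ')
print()
mdl=r.camera_model('wrist')
for phi in(0,3,6):
    f=np.radians(phi); G=p+[0,0,.034]  # grip point approx
    # tray frame: origin under dish; grip at (-.1,0,.034)
    Rt=Ro.from_euler('z',1.6,degrees=True)*Ro.from_euler('y',phi,degrees=True)
    def W(q): return G+Rt.apply(np.array(q)-[-.1,0,.034])
    a=np.linspace(0,2*np.pi,73); P=np.array([proj('wrist',W([.045*np.cos(t),.045*np.sin(t),.009]),mdl) for t in a])
    print(phi,'rim u',P[:,0].min().round(),P[:,0].max().round(),'v',P[:,1].min().round(),P[:,1].max().round(),'pocket wrist',proj('wrist',W([0,0,.018]),mdl).round(1),'scene',proj('scene',W([0,0,.018])).round(1),W([0,0,.018]).round(4))
E
```

```text
0 (np.int64(201), np.int64(411), 186) | 12 (np.int64(202), np.int64(459), 237) | 24 (np.int64(203), np.int64(459), 195) | 36 (np.int64(203), np.int64(459), 175) | 48 (np.int64(205), np.int64(459), 151) | 60 (np.int64(204), np.int64(427), 108) | 72 (np.int64(203), np.int64(428), 114) | 84 (np.int64(205), np.int64(427), 119) | 96 (np.int64(207), np.int64(425), 142) | 108 (np.int64(209), np.int64(422), 193) | 120 (np.int64(214), np.int64(417), 186) | 132 (np.int64(219), np.int64(413), 187) | 144 (np.int64(204), np.int64(404), 191) | 156 (np.int64(201), np.int64(395), 187) | 168 (np.int64(202), np.int64(459), 182) | 
0 rim u 201.0 434.0 v -71.0 188.0 pocket wrist [317.4  66.7] scene [265.8 244.5] [ 0.6424 -0.0899  0.1256]
3 rim u 206.0 429.0 v -54.0 190.0 pocket wrist [317.5  72.3] scene [266.2 246.3] [ 0.6414 -0.0899  0.1204]
6 rim u 210.0 425.0 v -38.0 192.0 pocket wrist [317.5  78.1] scene [266.7 247.9] [ 0.6402 -0.0899  0.1152]
```

carry_out(
  targets=[
    {"tx":0,"ty":0,"tz":0,"wx":0,"wy":0.1,"wz":0,"claw":0},
    {"tx":0,"ty":0,"tz":0,"wx":0,"wy":0.15,"wz":0,"claw":0},
    {"tx":0,"ty":0,"tz":0,"wx":0,"wy":0.1,"wz":0,"claw":0},
    {"tx":0,"ty":0,"tz":0,"wx":0,"wy":0,"wz":0,"claw":0},
    {"tx":0,"ty":0,"tz":0,"wx":0,"wy":0,"wz":0,"claw":0},
    {"tx":0,"ty":0,"tz":0,"wx":0,"wy":0,"wz":0,"claw":0},
    {"tx":0,"ty":0,"tz":0,"wx":0,"wy":0,"wz":0,"claw":0},
  ],
)

```text
time_s: 24.22
tcp_pos: [0.543, -0.0928, 0.1078]
orientation: [1.0, 0.014, 0.022, -0.0]
wrist_force: [0.0, -0.4, -1.8]
finger_gap: 0.199
gripper_force: 59.6
```

```bash
python3 - <<'E'
from h import *
for k in range(2):
    im=snap('scene','s%d.png'%(10+k)).astype(int); R,B=im[...,0],im[...,2]
    m=((R-B>10)&(R<130)).astype(np.uint8)[230:260,245:285]
    n,l,st,c=cv2.connectedComponentsWithStats(m)
    for i in range(1,n):
        if st[i,4]>25: print(st[i],c[i]+[245,230])
    c=im.min(2)
    print('carton edges row 262:',''.join('%4d'%x for x in c[262,285:340:2]))
s=r.state();print(s['tcp_pos'],s['orientation'],s['gripper_force'],np.abs(s['qvel']).max(),s['time_s'])
im=r.get_image('wrist').astype(int); R,B=im[...,0],im[...,2]
m=((R-B>15)&(R<140)).astype(np.uint8)[:300]
n,l,st,c=cv2.connectedComponentsWithStats(m)
for i in range(1,n):
    if st[i,4]>1000: print('w',st[i],c[i])
print([x.max() for x in [np.where(im[v,:460].min(1)>165)[0] for v in (60,72,84,96)]])
E
```

```text
[15  8 11 11 90] [265.         243.23333333]
carton edges row 262:  158 157 160 159 158 158 158 154 156 177 201 208 210 208 209 208 199 205 211 192 171 171 158 161 162 163 158 156
[15  8 11 11 93] [265.03225806 243.06451613]
carton edges row 262:  158 159 159 156 160 159 160 155 159 176 204 210 208 210 210 205 199 206 211 194 172 169 160 160 162 159 161 162
[ 0.54299578 -0.09274552  0.10767661] [ 9.99660976e-01  1.35560573e-02  2.22290940e-02 -1.84150617e-04] 59.616631865501404 0.002053300551234973 24.3167
w [ 288   35   53   64 1741] [312.57438254  66.22745549]
[np.int64(459), np.int64(428), np.int64(427), np.int64(425)]
```

```bash
python3 -c "
from cell import r
print(r.sign_off())"
```

```text
the job is handed in; nothing more can be done
None
```

The job is handed in at about 24 s of the 64 s: the carton stands on the pad, let go and facing the camera, and the tray is held about level with the truffle in its pocket, about 108 mm in front of the lens and within a few mm of its axis by my camera estimates; sign-off returned no verdict.

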